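Square a neck blank into the drilling jig and keep the hold-down pressed

ROBOT

A 6-joint arm with a two-finger parallel gripper is mounted at the origin on the work surface. World frame = base frame: x ahead of the robot, y to its left, z up, the work surface at z = 0. Lengths are in mm, angles in rad, forces in N, time in s.
With the tool pointing down it reaches from about 350 to 975 mm from the base axis. Payload 17.4 kg.
Tool frame: the origin (TCP) lies midway between the tips of the shut fingers; the grasp point (between the pads) lies 19 mm behind it; z points along the fingers, y is the line along which they close (so a half turn about z gives the same grasp; the last joint's range is limited). The gripper opens to 85 mm and grips with 20 to 120 N. Pads are 22 mm wide; open, the fingers measure 114 mm over their backs; the gripper's body (76 mm by 85 mm) begins 54 mm behind the grasp point. The pads swing forward as they close: fully open they stand 13 mm farther back than shut.
Start: joints at [1.15, 0.116, 1.442, -0, 1.584, -0.038], TCP at [252.134, 626.148, 231.303] pointing down, gripper open.
Joint ranges: [-2.83, 2.83], [-0.83, 2.19], [0.07, 2.5], [-1.14, 4.28], [0.01, 3], [-2.97, 2.97]. Speed limits (rad/s): [1.89, 1.89, 2.22, 3.14, 3.14, 3.14].

INTERFACE

Orientations are given as a unit quaternion [x, y, z, w].
In Python, from workcell import bot, eyes, job gives the robot as it stands.
- The arm moves only by the tool drive_tool, never from a script. Its argument "steps" is a list of rows, each a list of 6 numbers: the shift along the tool's x, y, z in mm, then the turn, a rotation vector about the tool's x, y, z in rad. In form: [[x, y, z, rx, ry, rz], ...]. A call has 1 to 5 rows; each row shifts and turns the commanded pose from where the row before left it, along the tool's axes as they then stand; what a row does not reach is not made up. A row lasts 1/12 s, in which the tool goes at most 41.7 mm and 7.16 degrees, less where a joint would pass 70% of its speed; a pose out of reach is approached as far as the arm can. A call with a gripper value outside its range is refused whole. "hand" is the opening, from 0 (shut) to 1 (fully open), set as the call begins (left out, the last holds). The fingers move at their own pace and stop on an object; the grip force is fixed at half the most. Time passes only in rows, so rows that do not move let the fingers close. It gives the time, the measured TCP pose, the force, the opening and the grip force at its end, in the units of the state.
- bot.get_state(): the state, without advancing time (a new reading comes with each control period).
- eyes.camera(name): name is "scene" or "top" or "wrist"; returns the picture (480x640x3 uint8, red, green, blue); there is no depth.
- eyes.camera_model(name): a dict with "fx", "fy", "cx", "cy" (pixels), "k1" (the pictures are not rectified: a ray, as slopes to the right and down, at radius r is drawn at 1 + k1 r^2 times it, then the intrinsics apply), "position" and "attitude" of the camera in the world. Camera axes: x right, y down, z forward; pixel columns grow to the right and rows downward; lengths in mm; the calibration is good to about 2 mm. A picture is of the moment at which its call begins: read the wrist's pose just before it. camera_model takes no time and is no camera call; for the wrist camera it gives the pose at the moment of the call.
- job.finish_job(): hands the job in; it is judged then, once.
The state is a dict: "t": time; "q": joint angles; "qvel": joint speeds; "tau": joint torques, N m; "tool_pos": TCP position; "ee_rot": TCP orientation; "force": force on the tool from outside, world axes, zero at the start; "wrist_torque": the same for the moment, N m; "grip_width": finger opening in mm; "grip_force": force on a finger pad.
Only numpy, scipy, OpenCV 4.12 (cv2) and the standard library are available. Lean on these libraries where they do the work, as an engineer would, in place of code of your own. Each camera call takes 0.05 s, during which the arm holds its last target. There are 200 camera calls.

TASK

Get the striped guitar-neck blank ready for drilling: on the jig board, push it square and flush into the corner where the two wooden fences meet, touching both fences, while the spring hold-down is still up. Then press the black knob of the hold-down straight down by 20 mm, so that its rubber foot clamps the blank, and keep it pressed there: the program finishes while you are still holding the knob down. Leave everything else on the bench where it is.

Things in the scene. Friction and masses are not known exactly. Their poses are not given: they have to be found in the camera images.
- corner (a point): Inner corner where the two fence faces meet at the top of the jig board, 18 mm above the table. Axes: x away from the robot, square to the far fence; y left along it; z up; yaw within 0.3 rad. Far fence: face at x = 0, from y = +20 to -300 mm. Left fence: face at y = 0, from x = 0 to -100 mm. Both are wood, 20 mm thick, 25 mm above the board. The jig is fixed.
- jig: The jig: white laminate board 260 (x) x 360 (y) x 18 mm, origin at the centre of its underside, axes as corner, which lies at x = 80, y = 130, z = 18 mm from it. An aluminium bracket carries the hold-down: post behind the far fence, arm 30 mm wide over the corner at 25 mm right of the left fence's face, reaching 50 mm in from the far fence's face, 76 to 92 mm above the board (bush to 100).
- blank_center (a point): Centre of the loose neck blank: hardwood block 60 (x) x 200 (y) x 30 mm (z), about 0.2 to 0.3 kg, pale with a dark stripe along its length. Starts on the jig board some cm short of both fences, turned up to 0.2 rad. Home, its centre is at x = -30, y = -100, z = +15 mm from corner. It slides freely under the raised foot (12 mm clearance).
- knob_top (a point): Centre of the top of the hold-down's black mushroom knob (40 mm diameter, 25 mm tall, top 34 mm across); moves with it. At rest 152 mm above the board, at x = -30, y = -25 mm from corner, over the left end of the seated blank.
- plunger (a joint): Travel of the hold-down in m: 0 up at rest, grows as the knob is pressed straight down, stop at 0.028; wanted 0.020. Springs back when let go. Takes about 2.5 N to start and 4 N at 12 mm, where the foot meets the blank; then the foot's spring adds to it, about 11 N in all at 20 mm.
- foot: Rubber foot at the lower end of the plunger, 26 mm diameter, origin at the centre of its lower face; sprung upward travel in the plunger up to 18 mm, 0.5 N per mm after 1.5 N preload. At rest 42 mm above the board.
- blank: The same neck blank; origin at the centre of its underside.
- offcut: small wood offcut block, 40 x 36 x 22 mm, lying on the jig board beside its near left corner; leave alone
- glue: upright yellow glue bottle, 52 mm diameter, 140 mm tall, on the table right of the jig; leave alone
- tape: roll of masking tape lying flat, 96 mm outer diameter, 25 mm tall, left of the jig; leave alone
- sander: cork sanding block, 65 x 110 x 28 mm, left of the jig; leave alone
- driver: screwdriver lying on the table between the robot and the jig, about 30 mm tall; leave alone
- varnish: amber jar, 72 mm diameter, 90 mm tall, on the table far left; leave alone
- clamp: steel bar clamp lying flat, 300 mm long, on the table at the right near the robot; leave alone

How it is judged:
By the outcome, as a careful person would: the job done as asked, in the order asked, and still so for the second after the job is handed in, while the arm keeps its last pose, push and grip.
It also fails if it takes over 67 s, if anything falls off the work surface, if the arm or the gripper's body presses on something with over 40 N, if the wrist force passes 120 N, or if a joint passes its speed limit or range.

## Working session

There is one attempt and no reset: what is moved stays moved. The work goes in short steps, Python scripts to look and compute and a tool call to move; the robot and the scene stay as the last step left them, time stands still between calls to the robot, and variables do not carry over. Pictures are saved under pics/ and viewed, at most 10 in all, crops included, and the job is handed in when it is done.

Besides the shell and the picture viewer there is one more tool, called after ">>>" as name([rows], argument=value, ...), one row to a line, values as JSON. drive_tool: Moves the arm, as the interface text tells. Its arguments: {"type":"object","properties":{"steps":{"type":"array","items":{"type":"array","items":{"type":"number"}}},"hand":{"type":"number"}},"required":["steps"]}

```bash
mkdir -p pics; ls
python3 - <<'E'
from workcell import bot,eyes
import cv2
s=bot.get_state();print(s)
for n in("top","scene"):
    cv2.imwrite(f"pics/{n}0.png",eyes.camera(n)[:,:,::-1]);print(n,eyes.camera_model(n))
print(eyes.camera_model("wrist"))
E
```

```text
pics
{'t': 0.0, 'q': array([ 1.15018595e+00,  1.16479171e-01,  1.44226820e+00,  2.05123377e-05,
        1.58399732e+00, -3.78157132e-02]), 'qvel': array([ 1.99259179e-04, -2.03094511e-03, -9.24795589e-04,  5.45222612e-04,
       -1.40819805e-03,  7.72077665e-05]), 'tau': array([ 1.66322798e-04, -7.31999946e+01, -6.32473540e+01, -1.01614696e-04,
        6.39634382e-03, -2.06574146e-05]), 'tool_pos': array([252.05659556, 625.96662076, 230.56494389]), 'ee_rot': array([ 1.90230738e-01,  9.81739240e-01, -5.58624233e-04, -1.40865308e-04]), 'force': array([-0.14122177, -0.49322038, -0.48026422]), 'wrist_torque': array([-2.57210374e-02,  5.72686146e-05, -2.74926555e-02]), 'grip_force': 0.0, 'grip_width': 85.34797855651563}
top {'fx': 441.65867991212014, 'fy': 441.65867991212014, 'cx': 321.09407770374474, 'cy': 234.942454782644, 'k1': -0.024832937209894393, 'position': array([ 304.21774247,  -23.6645927 , 1168.73737276]), 'attitude': array([ 0.70843925, -0.69930362,  0.0637151 , -0.07091307])}
scene {'fx': 492.81379717501494, 'fy': 492.81379717501494, 'cx': 314.7130762623048, 'cy': 237.7940117085528, 'k1': -0.018652186967207843, 'position': array([1199.60126301,  780.04460426, 1006.77667606]), 'attitude': array([ 0.31005577,  0.8535765 , -0.38972336, -0.15293224])}
{'fx': 343.03194849660895, 'fy': 343.03194849660895, 'cx': 321.85984756543667, 'cy': 245.8016314323608, 'k1': 0.02042885989688399, 'position': array([183.55362134, 653.70827911, 373.8086121 ]), 'attitude': array([0.82018437, 0.55323395, 0.08107184, 0.12106676])}
```

View pics/top0.png

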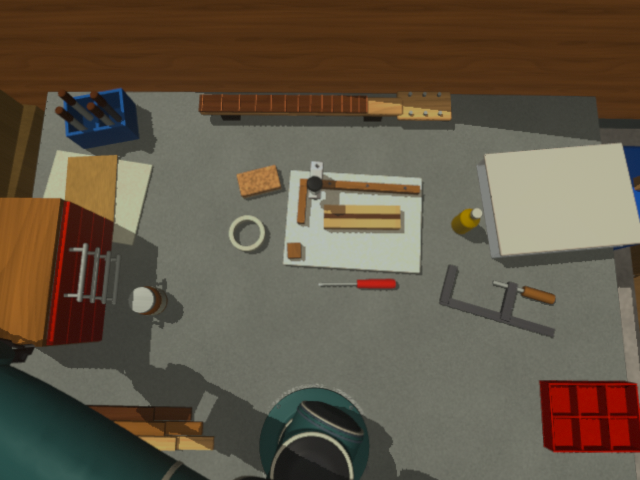

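View pics/scene0.png

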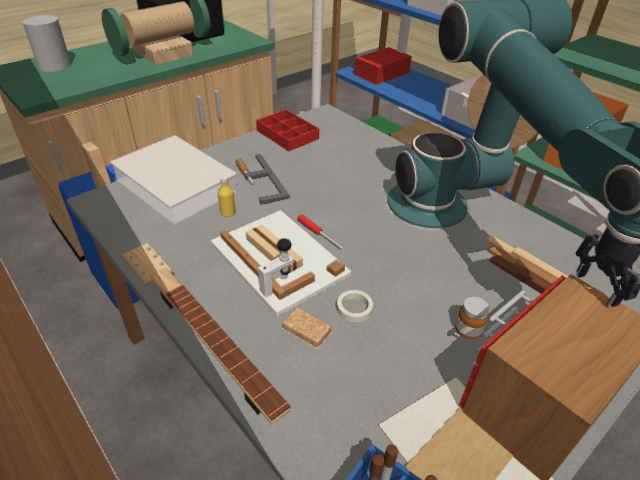

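```bash
cat > h.py <<'E'
import numpy as np,cv2
from scipy.spatial.transform import Rotation as R
from workcell import bot,eyes
def rays(m,uv):
    K=np.array([[m['fx'],0,m['cx']],[0,m['fy'],m['cy']],[0,0,1]])
    p=cv2.undistortPoints(np.array(uv,float).reshape(-1,1,2),K,np.array([m['k1'],0,0,0])).reshape(-1,2)
    return R.from_quat(m['attitude']).apply(np.c_[p,np.ones(len(p))])
def onplane(m,uv,z):
    d=rays(m,uv);return m['position']+d*((z-m['position'][2])/d[:,2])[:,None]
def proj(m,P):
    c=R.from_quat(m['attitude']).inv().apply(np.atleast_2d(P)-m['position']);s=c[:,:2]/c[:,2:]
    s=s*(1+m['k1']*(s**2).sum(1))[:,None];return s*[m['fx'],m['fy']]+[m['cx'],m['cy']]
E
python3 - <<'E'
from h import *
a=cv2.imread('pics/top0.png');m=eyes.camera_model("top")
h=cv2.cvtColor(a,cv2.COLOR_BGR2HSV);roi=np.zeros(a.shape[:2],np.uint8);roi[155:285,270:435]=255
w=cv2.inRange(h,(0,0,175),(180,45,255))&roi
hull=cv2.convexHull(np.vstack([c for c in cv2.findContours(w,0,2)[0] if cv2.contourArea(c)>100]))
r=cv2.boxPoints(cv2.minAreaRect(hull));print("board px",r.round(1).tolist());print(onplane(m,r,18).round(1))
p=cv2.inRange(h,(12,40,150),(32,200,255))&roi
for c in cv2.findContours(p,0,2)[0]:
    if cv2.contourArea(c)>150:
        r=cv2.boxPoints(cv2.minAreaRect(c));print("pale",r.round(1).tolist(),onplane(m,r,48).round(1).tolist())
cv2.imwrite('pics/crop1.png',cv2.resize(a[155:285,270:435],None,fx=4.6,fy=4.6,interpolation=cv2.INTER_CUBIC))
E
```

```text
board px [[283.3999938964844, 263.3999938964844], [289.0, 170.3000030517578], [423.6000061035156, 178.5], [418.0, 271.5]]
[[ 448.9   87.6   18. ]
 [ 705.1   80.    18. ]
 [ 686.1 -286.9   18. ]
 [ 432.  -264.6   18. ]]
pale [[322.8999938964844, 226.3000030517578], [323.0, 217.89999389648438], [400.1000061035156, 219.0], [400.0, 227.39999389648438]] [[543.4, -15.0, 48.0], [565.7, -15.0, 48.0], [565.1, -215.6, 48.0], [542.9, -214.8, 48.0]]
pale [[344.79998779296875, 212.8000030517578], [345.0, 203.8000030517578], [400.1000061035156, 205.0], [399.8999938964844, 214.0]] [[580.1, -71.7, 48.0], [604.3, -72.2, 48.0], [602.7, -216.4, 48.0], [578.6, -215.4, 48.0]]
```

View pics/crop1.png

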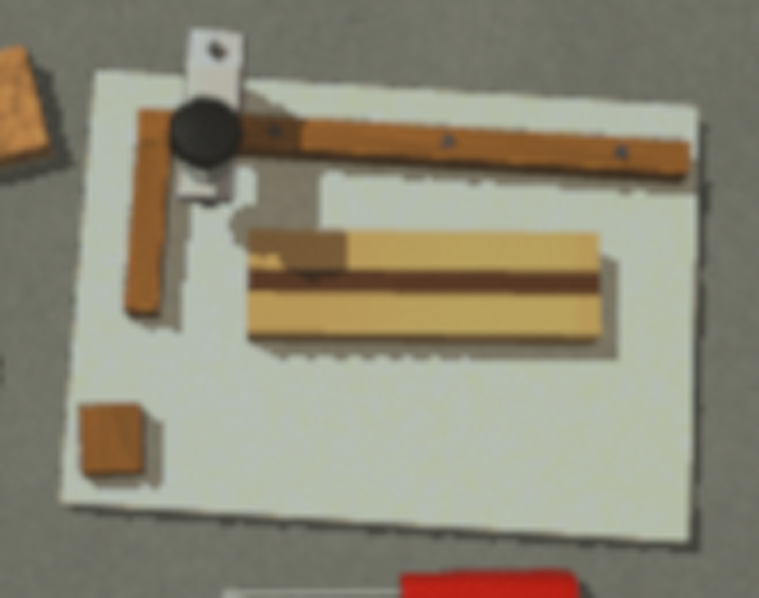

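Run:
```python
from h import *
m=eyes.camera_model("top");f=lambda L:np.array(L)/4.6+[270,155]-0.4
def fit(W,L):
    W=W[:,:2];L=np.array(L,float);cw,cl=W.mean(0),L.mean(0)
    w,l=(W-cw)@[1,1j],(L-cl)@[1,1j];a=np.angle((w*l.conj()).sum());c,s=np.cos(a),np.sin(a)
    M=np.array([[c,-s],[s,c]]);t=cw-M@cl;print("yaw",a.round(4),"org",t.round(1),"res",(W-(L@M.T+t)).round(1).tolist());return a,t,M
W=onplane(m,f([(95,70),(698,105),(690,541),(62,501)]),18)
a,t,M=fit(W,[(50,50),(50,-310),(-210,-310),(-210,50)])  # corner frame
B=onplane(m,f([(248,231),(599,232),(600,337),(248,335)]),48)
b,tb,_=fit(B,[(30,100),(30,-100),(-30,-100),(-30,100)])
print("blank in corner",((tb-t)@M).round(1),"rel yaw",b-a)
k=onplane(m,f([(205,132)]),170)[0];print("knob",k, "in corner",((k[:2]-t)@M).round(1))
print("offcut",((onplane(m,f([(80,405),(141,404),(143,472),(82,475)]),40)[:,:2]-t)@M).round(1).tolist())
print("fence far near edge top",((onplane(m,f([(300,152),(688,175)]),43)[:,:2]-t)@M).round(1).tolist(),"left",((onplane(m,f([(169,150),(158,313)]),43)[:,:2]-t)@M).round(1).tolist())
```

```text
yaw -0.049 org [654.9  29.7] res [[-0.7, -0.7], [-0.7, 1.4], [0.3, 0.8], [1.1, -1.6]]
yaw 0.007 org [ 571.4 -115.8] res [[0.2, -0.3], [0.6, -0.0], [-0.5, 1.1], [-0.3, -0.7]]
blank in corner [ -76.3 -149.4] rel yaw 0.05601416593380472
knob [620.7388143    5.94389089 170.        ] in corner [-33.  -25.4]
offcut [[-156.5, 40.3], [-153.8, 6.0], [-192.4, 2.1], [-196.2, 36.1]]
fence far near edge top [[-1.7, -75.1], [-1.9, -298.5]] left [[-5.0, 0.3], [-101.5, -0.1]]
```

>>> drive_tool([
  [-26,-29,0,0,0,0],
  [-26,-29,0,0,0,0],
  [-26,-29,0,0,0,0],
  [-26,-29,0,0,0,0],
  [-26,-29,0,0,0,0],
], hand=1)

```text
t: 0.52
tool_pos: [318.6, 441.3, 230.8]
ee_rot: [0.19, 0.982, -0.0, -0.0]
force: [1.1, -0.0, 0.7]
grip_width: 85.4
grip_force: 0.0
```

>>> drive_tool([
  [-26,-29,0,0,0,0],
  [-26,-29,0,0,0,0],
  [-26,-29,0,0,0,0],
  [-26,-29,0,0,0,0],
  [-26,-29,0,0,0,0],
])

```text
t: 0.93
tool_pos: [385.0, 258.2, 231.1]
ee_rot: [0.19, 0.982, -0.0, 0.0]
force: [1.9, -0.0, -0.8]
grip_width: 85.7
grip_force: 0.0
```

>>> drive_tool([
  [-26,-29,0,0,0,0],
  [-26,-29,0,0,0,0],
  [-26,-29,0,0,0,0],
  [-26,-29,0,0,0,0],
  [-26,-29,0,0,0,0],
])

```text
t: 1.35
tool_pos: [451.5, 75.0, 231.3]
ee_rot: [0.19, 0.982, 0.0, 0.0]
force: [1.5, 0.3, -0.4]
grip_width: 85.4
grip_force: 0.0
```

>>> drive_tool([
  [-22,-29,0,0,0,0],
  [-22,-29,0,0,0,0],
  [-22,-29,0,0,0,0],
  [-22,-29,0,0,0,0],
  [-22,-29,0,0,0,0],
])

```text
t: 1.77
tool_pos: [499.3, -100.6, 231.1]
ee_rot: [0.19, 0.982, 0.0, -0.0]
force: [-0.1, 0.6, -0.2]
grip_width: 85.5
grip_force: 0.0
```

>>> drive_tool([
  [0,0,10,0,0,-0.11],
  [0,0,10,0,0,-0.11],
  [0,0,10,0,0,-0.115],
  [0,0,0,0,0,0],
])

```text
t: 2.1
tool_pos: [498.6, -98.8, 199.0]
ee_rot: [0.021, 1.0, 0.0, -0.002]
force: [-0.3, -0.7, -1.1]
grip_width: 85.4
grip_force: 0.0
```

```bash
cat >> h.py <<'E'
C=np.array([655,30.]);A=-0.049;MC=np.array([[np.cos(A),-np.sin(A)],[np.sin(A),np.cos(A)]])
def delta(cx,cy,z,ang=np.pi):
    "tool-frame shift to corner-frame xy, z; yaw turn for tool x at ang in corner frame"
    s=bot.get_state();r=R.from_quat(s['ee_rot']);T=r.as_matrix()
    p=np.r_[C+MC@[cx,cy],z];w=np.arctan2(T[1,0],T[0,0]);e=(ang+A-w+np.pi)%(2*np.pi)-np.pi
    print("t",s['t'],"tcp corner",((s['tool_pos'][:2]-C)@MC).round(1),"z",s['tool_pos'][2].round(1),"toolz",T[:,2].round(3),"F",s['force'].round(1),"grip",round(s['grip_width'],1))
    print("shift",(T.T@(p-s['tool_pos'])).round(1),"rz",round(-e,3))
E
python3 -c "
from h import *
delta(-140,-149,12)
cv2.imwrite('pics/w1.png',eyes.camera('wrist')[:,:,::-1])"
```

```text
t 2.1 tcp corner [-150.  -136.3] z 199.0 toolz [-0.003  0.001 -1.   ] F [-0.3 -0.7 -1.1] grip 85.4
shift [-10.5 -12.9 187. ] rz 0.006
```

View pics/w1.png

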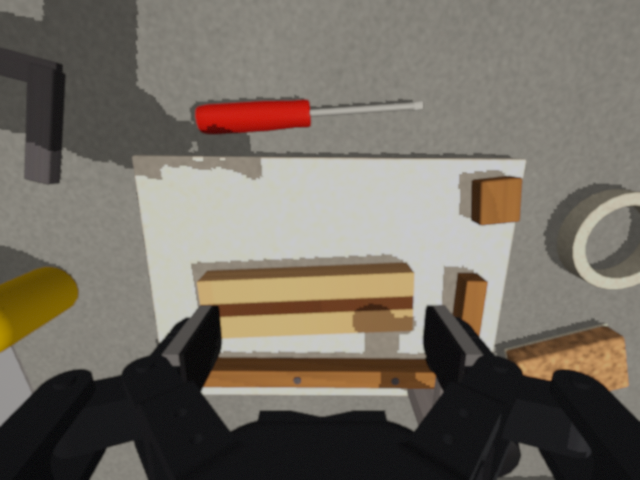

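>>> drive_tool([
  [-1,-2.6,37,0,0,0.006],
  [-1,-2.6,37,0,0,0],
  [-1,-2.6,37,0,0,0],
  [-1,-2.6,37,0,0,0],
  [-1,-2.6,30,0,0,0],
])

```text
t: 2.57
tool_pos: [503.2, -111.6, 21.5]
ee_rot: [0.029, 1.0, 0.0, -0.0]
force: [0.0, -0.4, -0.1]
grip_width: 84.8
grip_force: 0.0
```

>>> drive_tool([
  [0,0,3,0,0,0],
  [0,0,3,0,0,0],
  [0,0,3,0,0,0],
  [0,0,0,0,0,0],
])

```text
t: 2.9
tool_pos: [504.6, -112.0, 16.2]
ee_rot: [0.027, 1.0, -0.0, 0.001]
force: [0.5, 0.7, 0.1]
grip_width: 85.6
grip_force: 0.0
```

```bash
python3 -c "
from h import *
delta(-71,-149,12)"
```

```text
t 2.9 tcp corner [-143.2 -149.2] z 16.2 toolz [ 0.002 -0.001 -1.   ] F [0.5 0.7 0.1] grip 85.6
shift [-72.2   0.6   4.4] rz -0.006
```

>>> drive_tool([
  [-6,0,0,0,0,0],
  [-6,0,0,0,0,0],
  [-6,0,0,0,0,0],
  [-6,0,0,0,0,0],
  [-6,0,0,0,0,0],
])

```text
t: 3.32
tool_pos: [534.4, -113.5, 14.6]
ee_rot: [0.027, 1.0, -0.0, 0.0]
force: [-1.2, 0.5, 1.2]
grip_width: 85.5
grip_force: 0.6
```

>>> drive_tool([
  [-5,0,0,0,0,0],
  [-5,0,0,0,0,0],
  [-5,0,0,0,0,0],
  [-5,0,0,0,0,0],
  [-4,0,0,0,0,0],
])

```text
t: 3.73
tool_pos: [558.0, -114.8, 14.2]
ee_rot: [0.027, 1.0, 0.0, -0.0]
force: [-2.4, -0.1, 1.0]
grip_width: 85.7
grip_force: 0.8
```

>>> drive_tool([
  [-2,0,0,0,0,0],
  [-2,0,0,0,0,0],
  [-2,0,0,0,0,0],
  [-2,0,0,0,0,0],
  [-2,0,0,0,0,0],
])

```text
t: 4.15
tool_pos: [567.6, -115.3, 14.3]
ee_rot: [0.027, 1.0, 0.0, -0.0]
force: [-1.0, -0.4, -0.2]
grip_width: 85.3
grip_force: 0.4
```

```bash
python3 -c "
from h import *
delta(-71,-149,12)
cv2.imwrite('pics/w2.png',eyes.camera('wrist')[:,:,::-1])"
```

```text
t 4.15 tcp corner [ -80.2 -149.4] z 14.3 toolz [-0.  0. -1.] F [-1.  -0.4 -0.2] grip 85.3
shift [-9.2  0.5  2.3] rz -0.005
```

View pics/w2.png

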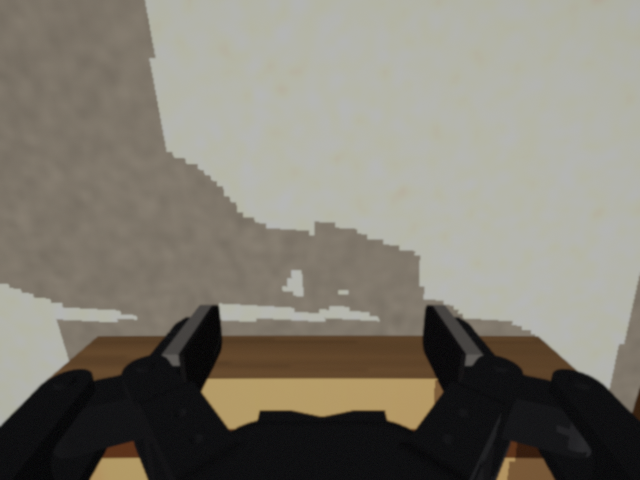

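>>> drive_tool([
  [-1.5,0,0,0,0,0],
  [-1.5,0,0,0,0,0],
  [-1.5,0,0,0,0,0],
  [-1.5,0,0,0,0,0],
  [-1.5,0,0,0,0,0],
])

```text
t: 4.62
tool_pos: [575.2, -115.7, 14.3]
ee_rot: [0.027, 1.0, -0.0, 0.0]
force: [-1.3, -0.4, -0.2]
grip_width: 85.2
grip_force: 0.5
```

>>> drive_tool([
  [-0.7,0,0,0,0,0],
  [-0.7,0,0,0,0,0],
  [-0.7,0,0,0,0,0],
  [-0.7,0,0,0,0,0],
])

```text
t: 4.95
tool_pos: [576.1, -115.9, 14.2]
ee_rot: [0.027, 1.0, -0.0, -0.002]
force: [-28.3, 0.1, 16.8]
grip_width: 85.3
grip_force: 14.2
```

>>> drive_tool([
  [5,0,0,0,0,0],
  [20,0,0,0,0,0],
  [0,0,-35,0,0,0],
  [0,-15,-35,0,0,0],
  [0,-30,-10,0,0,0],
])

```text
t: 5.37
tool_pos: [552.1, -158.6, 99.8]
ee_rot: [0.026, 1.0, -0.001, 0.003]
force: [1.3, -0.2, 1.4]
grip_width: 85.3
grip_force: 0.0
```

>>> drive_tool([
  [0,-30,0,0,0,0],
  [-10,-30,0,0,0,0],
  [-25,-30,0,0,0,0],
  [-30,0,0,0,0,0],
  [0,0,0,0,0,0],
], hand=0)

```text
t: 5.78
tool_pos: [613.4, -254.5, 93.8]
ee_rot: [0.028, 1.0, -0.0, 0.001]
force: [0.9, 0.2, 0.4]
grip_width: 25.6
grip_force: 0.0
```

Run:
```python
from h import *
delta(-33,-285,32)
a=eyes.camera('top');cv2.imwrite('pics/top2.png',cv2.resize(a[155:285,270:435,::-1],None,fx=4.6,fy=4.6,interpolation=cv2.INTER_CUBIC))
```

```text
t 5.7833 tcp corner [ -27.6 -286.2] z 93.8 toolz [ 0.001 -0.    -1.   ] F [0.9 0.2 0.4] grip 25.6
shift [ 5.5  1.2 61.8] rz -0.006
```

View pics/top2.png

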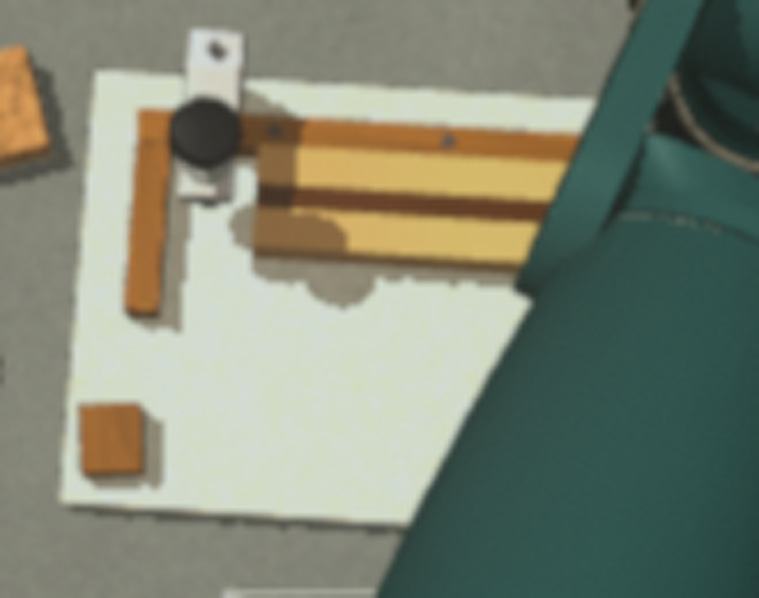

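>>> drive_tool([
  [2,0,20,0,0,0],
  [2,0,20,0,0,-0.006],
  [1.5,0,20,0,0,0],
  [0,0,2,0,0,0],
  [0,0,0,0,0,0],
])

```text
t: 6.25
tool_pos: [604.1, -251.9, 31.6]
ee_rot: [0.024, 1.0, 0.0, -0.001]
force: [-0.7, -0.5, -0.0]
grip_width: 0.1
grip_force: 0.0
```

>>> drive_tool([
  [0,5,0,0,0,0],
  [0,5,0,0,0,0],
  [0,5,0,0,0,0],
  [0,5,0,0,0,0],
  [0,5,0,0,0,0],
])

```text
t: 6.67
tool_pos: [606.5, -227.1, 33.1]
ee_rot: [0.024, 1.0, -0.0, 0.0]
force: [0.9, -2.2, 1.4]
grip_width: 0.1
grip_force: 0.8
```

>>> drive_tool([
  [0,5,0,0,0,0],
  [0,5,0,0,0,0],
  [0,5,0,0,0,0],
  [0,5,0,0,0,0],
  [0,5,0,0,0,0],
])

```text
t: 7.08
tool_pos: [607.4, -202.1, 32.3]
ee_rot: [0.024, 1.0, -0.0, -0.0]
force: [-0.0, -1.5, 1.8]
grip_width: -0.2
grip_force: 0.8
```

```bash
python3 -c "
from h import *
delta(-33,-214.5,32)
print(bot.get_state()['wrist_torque'])"
```

```text
t 7.0833 tcp corner [ -36.2 -234.2] z 32.3 toolz [-0. -0. -1.] F [-0.  -1.5  1.8] grip -0.2
shift [-3.2 19.7  0.3] rz 0.001
[-0.23250689 -0.00194732  0.03217527]
```

>>> drive_tool([
  [0,4,0,0,0,0],
  [0,3,0,0,0,0],
  [0,3,0,0,0,0],
  [0,3,0,0,0,0],
  [0,2,0,0,0,0],
])

```text
t: 7.5
tool_pos: [608.1, -187.3, 32.3]
ee_rot: [0.024, 1.0, 0.0, -0.0]
force: [-0.4, -1.1, 0.7]
grip_width: -0.1
grip_force: 0.8
```

>>> drive_tool([
  [0,1,0,0,0,0],
  [0,1,0,0,0,0],
  [0,0.7,0,0,0,0],
  [0,0.7,0,0,0,0],
  [0,0,0,0,0,0],
])

```text
t: 7.92
tool_pos: [608.3, -184.2, 32.3]
ee_rot: [0.024, 1.0, 0.0, -0.0]
force: [-0.2, -0.1, 0.0]
grip_width: 0.1
grip_force: 0.3
```

>>> drive_tool([
  [0,0.8,0,0,0,0],
  [0,0.8,0,0,0,0],
  [0,0.8,0,0,0,0],
])

```text
t: 8.17
tool_pos: [608.4, -182.0, 32.3]
ee_rot: [0.024, 1.0, -0.0, 0.0]
force: [0.2, -8.0, 0.4]
grip_width: 0.2
grip_force: 4.4
```

>>> drive_tool([
  [0,0.7,0,0,0,0],
  [0,0.7,0,0,0,0],
])

```text
t: 8.33
tool_pos: [608.6, -181.8, 32.5]
ee_rot: [0.024, 1.0, -0.001, 0.0]
force: [0.5, -16.7, 0.6]
grip_width: -0.0
grip_force: 8.4
```

>>> drive_tool([
  [0,-3,0,0,0,0],
  [0,-7,0,0,0,0],
  [0,0,-35,0,0,0],
  [15,0,-33,0,0,0],
  [30,0,0,0,0,0],
])

```text
t: 8.75
tool_pos: [566.1, -189.3, 106.5]
ee_rot: [0.024, 1.0, -0.001, 0.004]
force: [2.2, -0.6, 1.8]
grip_width: 0.1
grip_force: 0.0
```

>>> drive_tool([
  [30,10,0,0,0,0],
  [0,32,0,0,0,0],
  [0,32,0,0,0,0],
  [0,32,0,0,0,0],
  [0,0,0,0,0,0],
], hand=1)

```text
t: 9.17
tool_pos: [538.0, -77.2, 100.5]
ee_rot: [0.023, 1.0, 0.001, 0.0]
force: [-0.0, -0.2, -0.3]
grip_width: 60.3
grip_force: 0.0
```

```bash
python3 -c "
from h import *
delta(-100,-115,15)"
```

```text
t 9.1667 tcp corner [-111.6 -112.8] z 100.5 toolz [ 0.     0.001 -1.   ] F [-0.  -0.2 -0.3] grip 60.3
shift [-11.6  -2.4  85.5] rz 0.003
```

>>> drive_tool([
  [0,-2,30,0,0,0.003],
  [0,0,30,0,0,0],
  [0,0,22,0,0,0],
  [0,0,3,0,0,0],
  [0,0,0,0,0,0],
])

```text
t: 9.58
tool_pos: [537.3, -83.0, 14.3]
ee_rot: [0.025, 1.0, 0.0, -0.001]
force: [1.3, -0.4, 0.1]
grip_width: 85.5
grip_force: 0.0
```

>>> drive_tool([
  [-8,0,0,0,0,0],
  [-8,0,0,0,0,0],
  [-8,0,0,0,0,0],
  [-6,0,0,0,0,0],
  [-4,0,0,0,0,0],
])

```text
t: 10.0
tool_pos: [573.3, -84.8, 16.0]
ee_rot: [0.025, 1.0, -0.0, 0.001]
force: [-0.4, -0.2, -0.7]
grip_width: 85.3
grip_force: 0.0
```

>>> drive_tool([
  [-1,0,0,0,0,0],
  [-1,0,0,0,0,0],
  [-0.8,0,0,0,0,0],
  [-0.6,0,0,0,0,0],
])

```text
t: 10.33
tool_pos: [575.3, -84.8, 15.3]
ee_rot: [0.025, 1.0, 0.0, -0.0]
force: [0.3, -0.4, -0.0]
grip_width: 85.2
grip_force: 0.0
```

```bash
python3 -c "
from h import *
delta(-71,-115,15)"
```

```text
t 10.3333 tcp corner [ -74.  -118.6] z 15.3 toolz [-0.  0. -1.] F [ 0.3 -0.4 -0. ] grip 85.2
shift [-3.   3.6  0.3] rz -0.002
```

>>> drive_tool([
  [-0.8,0,0,0,0,0],
  [-0.8,0,0,0,0,0],
  [-0.6,0,0,0,0,0],
])

```text
t: 10.58
tool_pos: [577.6, -85.0, 15.3]
ee_rot: [0.025, 1.0, -0.0, -0.0]
force: [-0.5, -0.8, 1.3]
grip_width: 85.2
grip_force: 0.5
```

>>> drive_tool([
  [-0.7,0,0,0,0,0],
  [-0.6,0,0,0,0,0],
  [0,0,0,0,0,0],
])

```text
t: 10.83
tool_pos: [577.6, -85.0, 15.3]
ee_rot: [0.025, 1.0, 0.0, -0.002]
force: [-14.9, 0.9, 9.6]
grip_width: 85.4
grip_force: 7.8
```

>>> drive_tool([
  [4,0,0,0,0,0],
  [25,0,0,0,0,0],
  [0,0,-40,0,0,0],
  [0,0,-40,0,0,0],
  [0,0,-40,0,0,0],
])

```text
t: 11.25
tool_pos: [549.0, -83.4, 136.5]
ee_rot: [0.025, 1.0, 0.0, -0.0]
force: [1.0, 0.1, -0.2]
grip_width: 85.5
grip_force: 0.0
```

>>> drive_tool([
  [0,0,-40,0,0,0],
  [0,0,-40,0,0,0],
  [0,0,-10,0,0,0],
  [0,0,0,0,0,0],
  [0,0,0,0,0,0],
], hand=0)

```text
t: 11.67
tool_pos: [550.0, -83.6, 225.5]
ee_rot: [0.025, 1.0, -0.0, 0.001]
force: [-0.7, -0.7, -0.5]
grip_width: 25.5
grip_force: 0.0
```

Run:
```python
from h import *
delta(-30,-25,185)
m=eyes.camera_model('wrist');a=eyes.camera('wrist');cv2.imwrite('pics/w3.png',a[:,:,::-1])
print('pred knob px',proj(m,np.r_[C+MC@[-30,-25],170]),'pred corner',proj(m,np.r_[C,43]),'blank top corners',proj(m,[np.r_[C+MC@p,48] for p in([-60,0],[-60,-200],[0,-200])]).round(0).tolist())
t=eyes.camera('top');cv2.imwrite('pics/top3.png',cv2.resize(t[155:285,270:435,::-1],None,fx=4.6,fy=4.6,interpolation=cv2.INTER_CUBIC))
```

```text
t 11.6667 tcp corner [ -99.3 -118.6] z 225.5 toolz [ 0.001 -0.    -1.   ] F [-0.7 -0.7 -0.5] grip 25.5
shift [-69.1  93.7  40.6] rz -0.002
pred knob px [[461.57551996 364.23689618]] pred corner [[434.9146487 313.6778251]] blank top corners [[442.0, 261.0], [240.0, 262.0], [244.0, 316.0]]
```

View pics/w3.png

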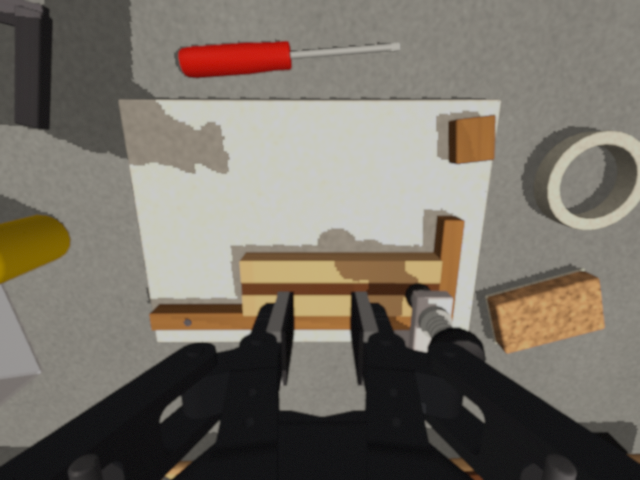

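View pics/top3.png

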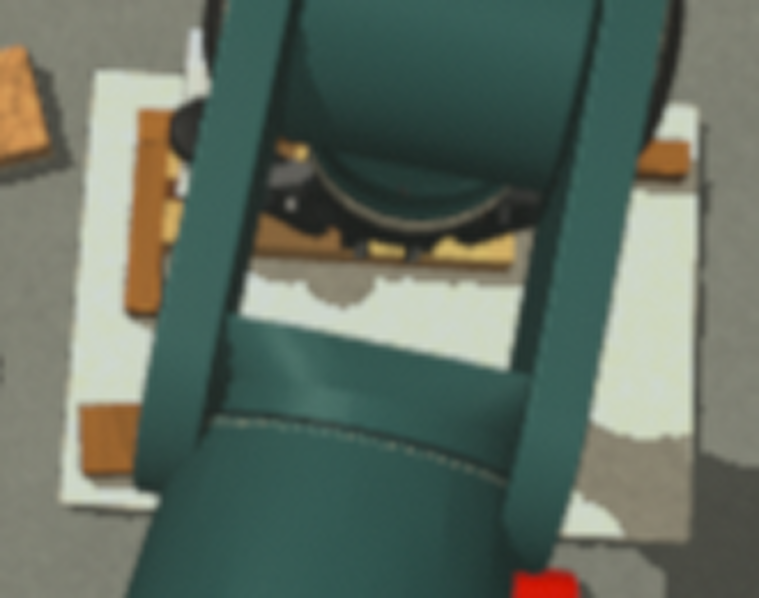

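>>> drive_tool([
  [-20,30,0,0,0,0],
  [-20,30,0,0,0,0],
  [-20,30,0,0,0,0],
  [-8,4,10,0,0,0],
  [0,0,10,0,0,0],
])

```text
t: 12.18
tool_pos: [623.4, 8.4, 203.0]
ee_rot: [0.024, 1.0, 0.0, -0.001]
force: [0.5, 0.3, 0.2]
grip_width: -0.0
grip_force: 0.0
```

>>> drive_tool([
  [0,0,10,0,0,0],
  [0,0,10,0,0,0],
  [0,0,4,0,0,0],
  [0,0,0,0,0,0],
  [0,0,0,0,0,0],
])

```text
t: 12.6
tool_pos: [622.3, 6.2, 181.5]
ee_rot: [0.026, 1.0, -0.0, 0.0]
force: [-0.2, -0.6, 0.8]
grip_width: 0.1
grip_force: 0.0
```

Run:
```python
from h import *
delta(-30,-25,170)
a=eyes.camera('scene');m=eyes.camera_model('scene');print(proj(m,bot.get_state()['tool_pos']),proj(m,np.r_[C+MC@[-30,-25],170]))
cv2.imwrite('pics/s3.png',cv2.resize(a[190:320,200:360,::-1],None,fx=4.6,fy=4.6,interpolation=cv2.INTER_CUBIC))
```

```text
t 12.6 tcp corner [-31.5 -25.3] z 181.5 toolz [ 0. -0. -1.] F [-0.2 -0.6  0.8] grip 0.1
shift [-1.5  0.3 11.5] rz -0.003
[[284.14406944 237.95793206]] [[283.87334628 241.70115767]]
```

View pics/s3.png

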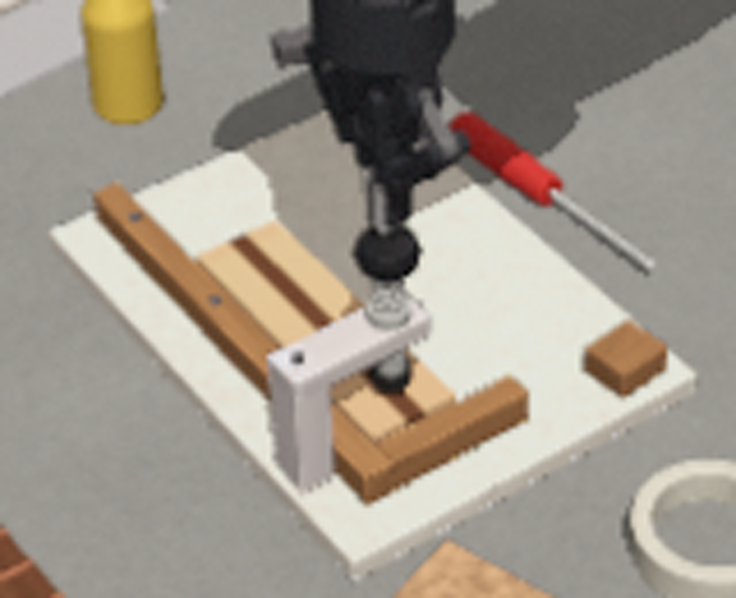

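>>> drive_tool([
  [0,0,3,0,0,0],
  [0,0,3,0,0,0],
  [0,0,2,0,0,0],
  [0,0,1,0,0,0],
  [0,0,0,0,0,0],
])

```text
t: 13.07
tool_pos: [622.5, 6.9, 172.0]
ee_rot: [0.025, 1.0, -0.0, -0.0]
force: [-0.6, 0.4, 0.7]
grip_width: 0.1
grip_force: 0.0
```

>>> drive_tool([
  [0,0,0.7,0,0,0],
  [0,0,0.7,0,0,0],
  [0,0,0,0,0,0],
])

```text
t: 13.32
tool_pos: [622.6, 6.9, 170.8]
ee_rot: [0.025, 1.0, -0.0, -0.0]
force: [0.2, -0.2, 0.3]
grip_width: 0.3
grip_force: 0.0
```

>>> drive_tool([
  [0,0,0.7,0,0,0],
  [0,0,0.7,0,0,0],
  [0,0,0,0,0,0],
])

```text
t: 13.57
tool_pos: [622.7, 6.9, 169.6]
ee_rot: [0.025, 1.0, -0.0, 0.0]
force: [0.1, 0.2, 2.8]
grip_width: 0.1
grip_force: 1.2
```

>>> drive_tool([
  [0,0,0.7,0,0,0],
  [0,0,0.7,0,0,0],
  [0,0,0,0,0,0],
])

```text
t: 13.82
tool_pos: [622.6, 6.9, 168.1]
ee_rot: [0.025, 1.0, 0.0, 0.0]
force: [0.5, 0.0, 2.6]
grip_width: -0.1
grip_force: 1.3
```

>>> drive_tool([
  [0,0,2,0,0,0],
  [0,0,2,0,0,0],
  [0,0,2,0,0,0],
  [0,0,2,0,0,0],
  [0,0,1,0,0,0],
])

```text
t: 14.23
tool_pos: [622.6, 6.9, 158.8]
ee_rot: [0.025, 1.0, -0.0, 0.0]
force: [0.6, 0.3, 3.6]
grip_width: -0.1
grip_force: 2.0
```

>>> drive_tool([
  [0,0,1,0,0,0],
  [0,0,1,0,0,0],
  [0,0,1,0,0,0],
  [0,0,1,0,0,0],
  [0,0,1,0,0,0],
])

```text
t: 14.65
tool_pos: [622.7, 6.9, 154.6]
ee_rot: [0.025, 1.0, -0.0, 0.0]
force: [-1.1, 0.0, 8.2]
grip_width: -0.1
grip_force: 4.0
```

>>> drive_tool([
  [0,0,1,0,0,0],
  [0,0,1,0,0,0],
  [0,0,1,0,0,0],
  [0,0,0,0,0,0],
  [0,0,0,0,0,0],
])

```text
t: 15.07
tool_pos: [622.8, 6.9, 151.8]
ee_rot: [0.025, 1.0, -0.0, 0.0]
force: [-1.4, -0.1, 9.2]
grip_width: -0.1
grip_force: 4.8
```

```bash
python3 -c "
from h import *
delta(-30,-25,150)"
```

```text
t 15.0667 tcp corner [-31.1 -24.7] z 151.8 toolz [ 0.001 -0.    -1.   ] F [-1.4 -0.1  9.2] grip -0.1
shift [-1.1 -0.3  1.8] rz -0.002
```

>>> drive_tool([
  [0,0,1,0,0,0],
  [0,0,0.9,0,0,0],
  [0,0,0,0,0,0],
  [0,0,0,0,0,0],
])

```text
t: 15.4
tool_pos: [622.7, 6.9, 150.1]
ee_rot: [0.025, 1.0, -0.0, 0.0]
force: [-3.0, -0.5, 10.4]
grip_width: 0.0
grip_force: 5.3
```

>>> drive_tool([
  [0,0,0,0,0,0],
  [0,0,0,0,0,0],
  [0,0,0,0,0,0],
])

```text
t: 15.65
tool_pos: [622.8, 6.8, 150.1]
ee_rot: [0.025, 1.0, -0.0, 0.0]
force: [-1.8, 0.5, 11.0]
grip_width: -0.3
grip_force: 5.3
```

Run:
```python
from h import *
delta(-30,-25,150)
F=[]
for i in range(4): a=eyes.camera('scene');s=bot.get_state();F.append((s['force'][2].round(1),s['tool_pos'][2].round(2)))
print(F)
cv2.imwrite('pics/s4.png',cv2.resize(a[190:320,200:360,::-1],None,fx=4.6,fy=4.6,interpolation=cv2.INTER_CUBIC))
```

```text
t 15.65 tcp corner [-31.1 -24.7] z 150.1 toolz [ 0.001 -0.    -1.   ] F [-1.8  0.5 11. ] grip -0.3
shift [-1.1 -0.3  0.1] rz -0.002
[(np.float64(10.2), np.float64(150.13)), (np.float64(9.7), np.float64(150.15)), (np.float64(9.8), np.float64(150.11)), (np.float64(10.6), np.float64(150.1))]
```

View pics/s4.png

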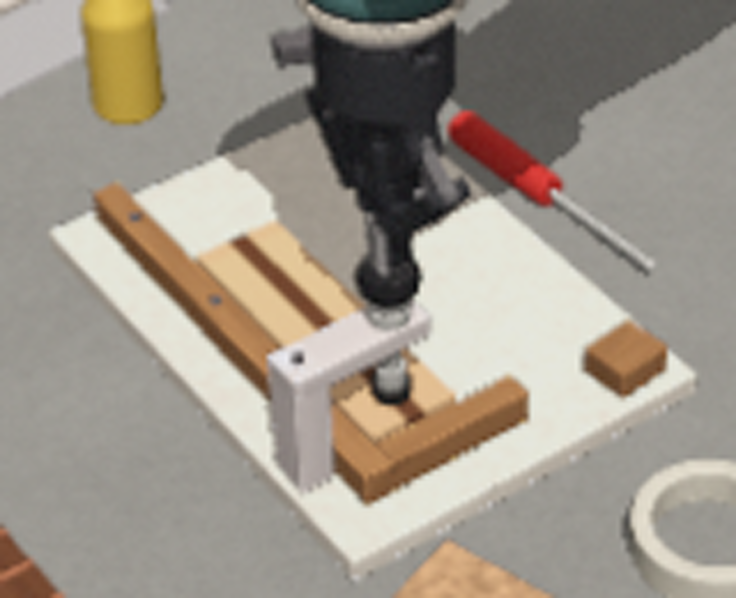

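The foot is on the blank (around pixel 390, 385 in the crop). The blank is flush to both fences, the tool is at z = 150 mm and the force is about 10–11 N, as expected at 20 mm.

```bash
python3 -c "
from workcell import job
print(job.finish_job())"
```

```text
the job is handed in; nothing more can be done
None
```

The blank is pushed square into the corner against both fences, and the job was handed in with the knob still held down about 20 mm (tool height 150 mm, about 10–11 N); nothing else on the bench was touched.

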